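# Start the glass kiln from its console

### The job

Start the glass kiln from its grey console, by pressing only: first switch on the blue fan rocker by pushing its raised half all the way down, then the yellow heater rocker in the same way, then press the green start button fully down, hold it there for a full second and let it come up again. Never switch the heater on before the fan or press start before both are on, leave the red stop button alone, and do not lift or shift the things lying around the console.

Things in the scene. Friction and masses are not known exactly. Their poses are not given: they have to be found in the camera images.
- console: Grey console fixed to the bench, 130 (its x) x 340 (its y) x 50 mm high; origin at the centre of its underside, z up. Its +x side has a dark display strip. Four controls (blue and yellow rockers, green and red buttons) stand in a row on its top, 12 mm to the -x side of its middle line, at y = -120, -40, 40 and 120 mm of its frame; which is at which place changes. Black plinths round them rise to 62 mm at most.
- fan (a joint): BLUE fan rocker. 34 mm wide, two 28 mm halves in a shallow V. Value in rad: 0 to 0.06 = off: the half towards the console's -x side is level, 72 mm above the bench; the other, towards +x, with a white bar 6 mm wide across it, slopes up to about 84 mm at its end. 0.44 = fully on: the white-barred half is level. About 2 to 3 N down on the raised half tips it; no spring, stays where left.
- heater (a joint): YELLOW heater rocker. 34 mm wide, two 28 mm halves in a shallow V. Value in rad: 0 to 0.06 = off: the half towards the console's -x side is level, 72 mm above the bench; the other, towards +x, with a white bar 6 mm wide across it, slopes up to about 84 mm at its end. 0.44 = fully on: the white-barred half is level. About 2 to 3 N down on the raised half tips it; no spring, stays where left.
- fan_press (a point): Point on top of the white-barred (raised) half of the blue fan rocker, 20 mm from the V along the slope; it moves with the rocker: about 80.5 mm above the bench when off, 71.5 mm when on. Push straight down here. Its frame's axes are the console's at joint value 0; its x axis tips down as the rocker is pressed.
- heater_press (a point): Point on top of the white-barred (raised) half of the yellow heater rocker, 20 mm from the V along the slope; it moves with the rocker: about 80.5 mm above the bench when off, 71.5 mm when on. Push straight down here. Its frame's axes are the console's at joint value 0; its x axis tips down as the rocker is pressed.
- start (a joint): GREEN start button: round push button, 30 mm across, in a black 46 mm collar whose rim is 62 mm above the bench. Sprung: joint value in m, 0 = up, 0.006 = fully down, grows as pressed straight down; starts to move at about 1.5 N and is fully down at about 5 N; comes back up by itself. 
- start_top (a point): Centre of the top face of the green start button, 72 mm above the bench when up; moves with it.
- stop (a joint): RED stop button, not to be pressed: round push button, 30 mm across, in a black 46 mm collar whose rim is 62 mm above the bench. Sprung: joint value in m, 0 = up, 0.006 = fully down, grows as pressed straight down; starts to move at about 1.5 N and is fully down at about 5 N; comes back up by itself. 
- stop_top (a point): Centre of the top face of the red stop button, 72 mm above the bench when up.
- brush_jar: Loose glass jar, 72 mm across and 90 mm high, with three paintbrushes standing in it up to 205 mm; origin under its centre. Beyond the console's +y end. Leave alone.
- pigment_jar: Loose small dark red pigment jar, 54 mm across, 62 mm high; origin under its centre. Beyond the console's -y end. Leave alone.
- glass_tile: Loose pale glass pane with dark red painting, 90 x 130 x 6 mm, lying flat on the console's +x side; origin at the centre of its underside. Leave alone.
- paintbrush: Loose flat paintbrush, 190 mm long, 42 mm wide, 20 mm thick, lying along the console on its -x side; origin at the middle of its underside. Leave alone.

How it is judged:
On the way, in this order (a step that is already met when the one before it is completed fails the run):
1. the blue fan rocker is fully on, with the heater still off (value of joint fan above 0.36 rad and value of joint heater below 0.2 rad), for 0.2 s.
2. the yellow heater rocker is fully on too (value of joint each of fan, heater above 0.36 rad), for 0.2 s.
3. the green start button is held fully down (over 4.5 of 6 mm) for 0.7 s with both rockers on (all of step 2 and value of joint start above 0.0045 m), for 0.7 s.
At the end, for the whole second after the job is handed in: Both rockers are on (over 0.36 of 0.44 rad), both buttons are up (under 1.5 mm), and the brush jar, pigment jar, glass pane and paintbrush are within 30 mm of where they began (all of step 2 and value of joint each of start, stop below 0.0015 m and distance of each of brush_jar, pigment_jar, glass_tile, paintbrush from where it was at the start of the episode below 0.03 m); the robot touches nothing.
It fails at once if the heater is on while the fan is off (value of joint heater above 0.2 rad and value of joint fan below 0.3 rad).
It fails at once if start is pressed (over 3 mm) while the fan or the heater is off (value of joint start above 0.003 m and value of joint any of fan, heater below 0.3 rad).
It fails at once if the red stop button is pressed (over 3 mm) (value of joint stop above 0.003 m).
It fails at once if the brush jar, pigment jar, glass pane or paintbrush is lifted or shifted by more than 30 mm (distance of any of brush_jar, pigment_jar, glass_tile, paintbrush from where it was at the start of the episode above 0.03 m).
It also fails if it takes over 45 s, if anything falls off the work surface, if the arm or the gripper's body presses on something with over 40 N, if the wrist force passes 120 N, or if a joint passes its speed limit or range.

### The arm

A 6-joint arm with a two-finger parallel gripper is mounted at the origin on the work surface. World frame = base frame: x ahead of the robot, y to its left, z up, the work surface at z = 0. Lengths are in m, angles in rad, forces in N, time in s.
With the tool pointing down it reaches from about 0.325 to 0.85 m from the base axis. Payload 4.4 kg.
Tool frame: the origin (TCP) lies midway between the tips of the shut fingers; the grasp point (between the pads) lies 19 mm behind it (pinch_z is the distance from the TCP to the grasp point, in m); z points along the fingers, y is the line along which they close (so a half turn about z gives the same grasp; the last joint's range is limited). The gripper opens to 94 mm and grips with 3 to 60 N. Pads are 16 mm wide; open, the fingers measure 119 mm over their backs; the gripper's body (75 mm by 177 mm) begins 78 mm behind the grasp point.
Start: joints at [1.014, 0.207, 1.542, -0, 1.393, -0.15], TCP at [0.228, 0.528, 0.205] pointing down, gripper open.
Joint ranges: [-2.73, 2.73], [-0.86, 2.22], [0.23, 2.46], [-1.11, 4.25], [0.08, 2.63], [-2.82, 2.82]. Speed limits (rad/s): [2.79, 2.79, 3.14, 3.14, 3.14, 3.14].

### API

Orientations are given as a rotation vector (axis times angle).
In Python, from rig import read_state, grab_frame, sign_off, pinch_z gives the robot as it stands.
- The arm moves only by the tool apply_moves, never from a script. Its argument "rows" is one flat list of numbers, 7 for each row, row after row: the closure, from -1 (fully open) to 1 (shut), so that 0 is half open, then the shift along the tool's x, y, z in m, then the turn, a rotation vector about the tool's x, y, z in rad. A call has 1 to 10 rows; each row shifts and turns the commanded pose from where the row before left it, along the tool's axes as they then stand; what a row does not reach is not made up. A row lasts 1/8 s, in which the tool goes at most 62.5 mm and 10.7 degrees, less where a joint would pass 70% of its speed; a pose out of reach is approached as far as the arm can. A call with a gripper value outside its range is refused whole. The fingers move at their own pace and stop on an object; "newtons" is the grip in N (left out, the last holds). Time passes only in rows, so rows that do not move let the fingers close. It gives the time, the measured TCP pose, the force, the opening and the grip force at its end, in the units of the state.
- read_state(): the state, without advancing time (a new reading comes with each control period).
- grab_frame(name): name is "side" or "top"; returns a dict with "img" (384x512x3 uint8, red, green, blue), "z_map" (384x512 float32, m along the optical axis (not along the pixel's ray), 0 where there is no reading), "fx", "fy", "cx", "cy" (pixels), "dist_coeffs" ([k1, k2, p1, p2, k3] as OpenCV has them; the pictures are not rectified), "R" (3x3) and "t" (3): a world point X has camera coordinates R X + t. Camera axes: x right, y down, z forward; pixel columns grow to the right and rows downward; lengths in m; the calibration is good to about 2 mm. A picture is of the moment at which its call begins.
- sign_off(): hands the job in; it is judged then, once.
The state is a dict: "time_s": time; "qpos": joint angles; "joint_vel": joint speeds; "tau": joint torques, N m; "eef_pos": TCP position; "ee_rot": TCP orientation; "force": force on the tool from outside, world axes, zero at the start; "torque": the same for the moment, N m; "gripper_width": finger opening in m; "grasp_force": force on a finger pad.
Only numpy, scipy, OpenCV 4.12 (cv2) and the standard library are available. Lean on these libraries where they do the work, as an engineer would, in place of code of your own. Each camera call takes 0.05 s, during which the arm holds its last target. There are 200 camera calls.

## Working session

There is one attempt and no reset: what is moved stays moved. The work goes in short steps, Python scripts to look and compute and a tool call to move; the robot and the scene stay as the last step left them, time stands still between calls to the robot, and variables do not carry over. Pictures are saved under pics/ and viewed, at most 10 in all, crops included, and the job is handed in when it is done.

Besides the shell and the picture viewer there is one more tool, called in YAML: its name, and indented under it one key for each argument. apply_moves: Moves the arm, as the interface text tells. Its arguments: {"type":"object","properties":{"rows":{"type":"array"},"newtons":{"type":"number"}},"required":["rows"]}

```bash
mkdir -p pics; python3 - <<'E'
from rig import *
import cv2,numpy as np
a=[]
for n in("top","side"):
    f=grab_frame(n); np.savez(n+".npz",**f); cv2.imwrite(f"pics/{n}0.png",f["img"][:,:,::-1]); print(n,-f["R"].T@f["t"],f["R"],f["fx"],f["dist_coeffs"])
s=read_state(); print({k:np.round(v,3) for k,v in s.items()})
E
```

```text
top [0.32593597 0.07560466 1.16846075] [[-0.06393852 -0.99794876  0.003185  ]
 [-0.97418157  0.06172267 -0.21716489]
 [ 0.21652285 -0.01698797 -0.97612974]] 466.05204337129425 [-0.18197337  0.          0.          0.          0.        ]
side [ 0.4466958  -0.4373047   0.70326648] [[ 0.97073662 -0.23966933  0.01513327]
 [-0.17048813 -0.73216944 -0.65944046]
 [ 0.16912777  0.63756296 -0.75160446]] 377.24604993524895 [-0.01085725  0.          0.          0.          0.        ]
{'time_s': np.float64(0.1), 'qpos': array([ 1.013,  0.207,  1.543, -0.   ,  1.394, -0.15 ]), 'joint_vel': array([ 0.001,  0.   , -0.005,  0.002, -0.   , -0.001]), 'tau': array([-1.0000e-03, -3.7186e+01, -2.8229e+01,  7.0000e-02,  3.1000e-02,
       -0.0000e+00]), 'eef_pos': array([0.227, 0.527, 0.204]), 'ee_rot': array([-6.350e-01, -3.076e+00,  3.000e-03]), 'force': array([-0.138,  0.209, -1.217]), 'torque': array([ 0.015, -0.027,  0.013]), 'grasp_force': np.float64(0.0), 'gripper_width': np.float64(0.094)}
```

View pics/top0.png

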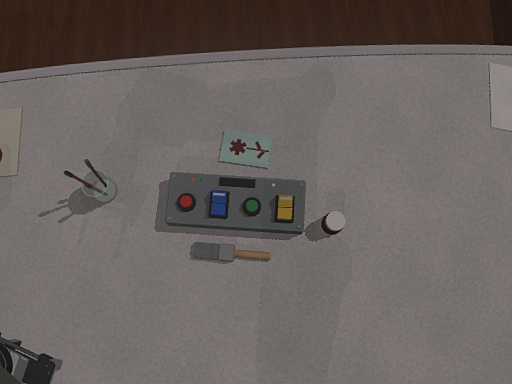

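View pics/side0.png

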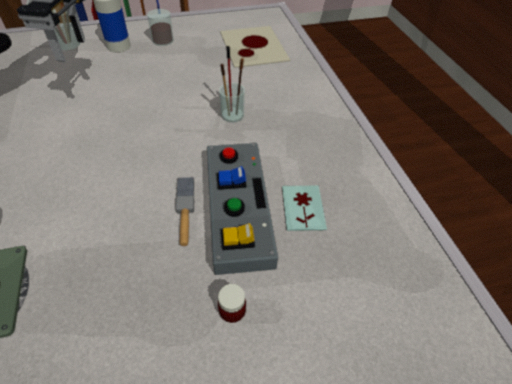

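The top view shows red at (186,202), blue (219,204), green (252,206) and yellow (285,208), with the display strip (+x) towards the top of the image. In the side view they are at (229,155), (232,177), (234,206) and (238,236). Next I'll turn these into world points.

```bash
cat > h.py <<'E'
import cv2,numpy as np
def ray(f,uv,z):
    K=np.array([[f["fx"],0,f["cx"]],[0,f["fy"],f["cy"]],[0,0,1.]])
    p=cv2.undistortPoints(np.array([[uv]],float),K,f["dist_coeffs"])[0,0]
    R=f["R"];c=-R.T@f["t"];d=R.T@np.r_[p,1]
    return c+d*(z-c[2])/d[2]
HSV=dict(red=((0,150,60),(8,255,255)),blue=((110,120,50),(130,255,255)),green=((50,120,30),(80,255,255)),yellow=((20,150,80),(32,255,255)))
BOX=dict(top=(160,180,310,225),side=(205,140,275,260))
def find(f,n,c):
    h=cv2.cvtColor(f["img"],cv2.COLOR_RGB2HSV); m=cv2.inRange(h,*map(np.array,HSV[c]))
    x0,y0,x1,y1=BOX[n]; b=np.zeros_like(m);b[y0:y1,x0:x1]=m[y0:y1,x0:x1]
    k,l,s,ce=cv2.connectedComponentsWithStats(b); i=1+s[1:,4].argmax()
    return ce[i],s[i]
E
python3 - <<'E'
from h import *
for n in("top","side"):
    f=dict(np.load(n+".npz")); P={}
    for c in HSV:
        u,s=find(f,n,c); P[c]=ray(f,u,.072); print(n,c,u.round(1),s,P[c].round(4))
    d=(P["red"]-P["green"])[:2]; L=np.hypot(*d); d/=L; print(L,"yaw",np.arctan2(-d[0],d[1]))
    g=P["green"][:2]; X=np.array([d[1],-d[0]])
    for k,o in(("fanV",.08),("heatV",-.08)): print(k,g+d*o,"press",g+d*o+X*.019)
    for k,uv in dict(top=dict(brushA=(88,162),brushB=(67,174)),side=dict(brushA=(228,48),brushB=(241,60)))[n].items(): print(k,ray(f,uv,.2))
    # white bars
    h=cv2.cvtColor(f["img"],cv2.COLOR_RGB2HSV)
    
E
```

```text
top red [185.5 200.8] [180 195  12  12 113] [0.564  0.2169 0.072 ]
top blue [218.3 203.5] [211 190  16  26 314] [0.5524 0.1382 0.072 ]
top green [251.2 205.1] [246 200  11  12 104] [0.5436 0.0594 0.072 ]
top yellow [284.4 209.1] [277 199  16  20 256] [ 0.5287 -0.0194  0.072 ]
0.15880594027262726 yaw -0.12888940281231684
fanV [0.5538974  0.13873174] press [0.5727398  0.13628962]
heatV [ 0.53333215 -0.0199411 ] press [ 0.55217455 -0.02238322]
brushA [0.63754784 0.41601331 0.2       ]
brushB [0.61334372 0.46434894 0.2       ]
side red [228.4 152.5] [222 148  13  11 109] [0.5632 0.2102 0.072 ]
side blue [231.6 176.5] [218 166  28  20 316] [0.5542 0.1319 0.072 ]
side green [234.  204.2] [227 198  15  14 167] [0.5426 0.0527 0.072 ]
side yellow [237.2 235.1] [223 224  31  22 492] [ 0.5321 -0.0255  0.072 ]
0.15892562182539113 yaw -0.13019984128250403
fanV [0.55298205 0.13198873] press [0.57182123 0.12952192]
heatV [ 0.53220888 -0.02665702] press [ 0.55104806 -0.02912383]
brushA [0.61802229 0.46286365 0.2       ]
brushB [0.63789606 0.39832847 0.2       ]
```

```bash
python3 - <<'E'
import cv2
a=cv2.imread("pics/top0.png")[170:240,160:312];b=cv2.imread("pics/side0.png")[140:275,200:280]
cv2.imwrite("pics/c.png",cv2.resize(a,None,fx=5,fy=5,interpolation=2))
E
```

```text
(no output)
```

View pics/c.png

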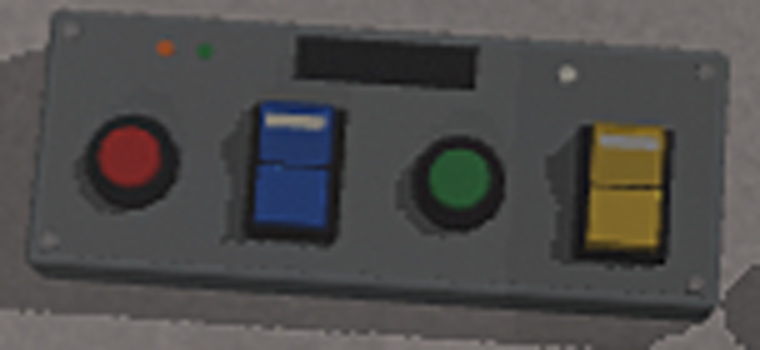

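The buttons and V lines agree across both views to a few mm. The console yaw is about -0.13, the fan press point is about (0.572, 0.134) and the heater press point about (0.552, -0.025). Now I'll shut the fingers, align with the console and travel high.

apply_moves:
  rows: [1,0,0,0,0,0,-0.14,1,0,0,0,0,0,-0.137,1,-0.039,-0.0345,0,0,0,0,1,-0.039,-0.0345,0,0,0,0,1,-0.039,-0.0345,0,0,0,0,1,-0.039,-0.0345,0,0,0,0,1,-0.039,-0.0345,0,0,0,0,1,-0.039,-0.0345,0,0,0,0,1,-0.039,-0.0345,0,0,0,0,1,-0.039,-0.0345,0,0,0,0]
  newtons: 20

```text
time_s: 1.35
eef_pos: [0.5017, 0.2125, 0.205]
ee_rot: [-0.204, -3.134, 0.0]
force: [0.3, -0.2, -0.4]
gripper_width: 0.0007
grasp_force: 0.0
```

apply_moves:
  rows: [1,-0.02,-0.017,0,0,0,0,1,-0.03,-0.026,0,0,0,0,1,-0.03,-0.026,0.02,0,0,0,1,0,0,0.04,0,0,0,1,0,0,0.04,0,0,0,1,0,0,0,0,0,0,1,0,0,0,0,0,0]

```text
time_s: 2.22
eef_pos: [0.5723, 0.1354, 0.1066]
ee_rot: [0.203, 3.134, 0.0]
force: [-0.2, 0.3, 0.1]
gripper_width: 0.0009
grasp_force: 0.0
```

```bash
python3 - <<'E'
from rig import *
import cv2,numpy as np
s=read_state(); print(s["eef_pos"],s["force"])
a=grab_frame("top")["img"][140:240,150:320,::-1];b=grab_frame("side")["img"][100:290,150:320,::-1]
a=cv2.resize(a,(425,250));b=cv2.resize(b,(340,380),interpolation=2)
c=np.zeros((380,765,3),np.uint8);c[:250,:425]=a;c[:,425:]=b;cv2.imwrite("pics/d.png",c)
E
```

```text
[0.57229243 0.13543428 0.10656608] [-0.19231325  0.31141242  0.07723508]
```

View pics/d.png

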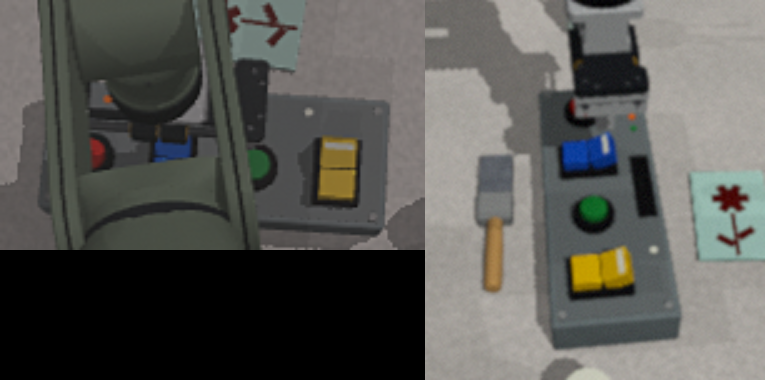

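The side crop shows the shut fingers hanging above the blue rocker's white-barred half, with tips around (603,128). In the top crop the wrist covers most of it. Descending gently.

apply_moves:
  rows: [1,0,0,0.012,0,0,0,1,0,0,0.01,0,0,0,1,0,0,0.004,0,0,0,1,0,0,0.003,0,0,0,1,0,0,0.003,0,0,0,1,0,0,0.002,0,0,0,1,0,0,0,0,0,0]

```text
time_s: 3.2
eef_pos: [0.5719, 0.1352, 0.0717]
ee_rot: [0.204, 3.134, 0.0]
force: [1.1, -0.5, 3.2]
gripper_width: 0.0005
grasp_force: 1.6
```

apply_moves:
  rows: [1,0,0,0.001,0,0,0,1,0,0,0.001,0,0,0,1,0,0,0,0,0,0,1,0,0,0,0,0,0]

```text
time_s: 3.7
eef_pos: [0.572, 0.1353, 0.0716]
ee_rot: [0.203, 3.134, -0.0]
force: [-2.2, -1.6, 12.2]
gripper_width: 0.0002
grasp_force: 6.2
```

The fan bottomed out firmly at 71.6 mm. Now I'll lift, go over to the heater and check the fan.

apply_moves:
  rows: [1,0,0,-0.03,0,0,0,1,0,0,-0.03,0,0,0,1,0,-0.04,0,0,0,0,1,0,-0.04,0,0,0,0,1,0,-0.04,0,0,0,0,1,0,-0.04,0,0,0,0,1,0,0,0.025,0,0,0,1,0,0,0,0,0,0]

```text
time_s: 4.7
eef_pos: [0.5472, -0.0231, 0.1013]
ee_rot: [-0.205, -3.127, -0.002]
force: [-0.8, 0.5, -0.5]
gripper_width: 0.0007
grasp_force: 0.0
```

```bash
python3 - <<'E'
from rig import *
import cv2,numpy as np
s=read_state(); print(s["eef_pos"],s["force"])
a=grab_frame("top")["img"][140:240,150:320,::-1];b=grab_frame("side")["img"][100:290,150:320,::-1]
a=cv2.resize(a,(425,250));b=cv2.resize(b,(340,380),interpolation=2)
c=np.zeros((380,765,3),np.uint8);c[:250,:425]=a;c[:,425:]=b;cv2.imwrite("pics/e.png",c)
E
```

```text
[ 0.547224   -0.02306911  0.10134738] [-0.80297597  0.47554595 -0.53670754]
```

View pics/e.png

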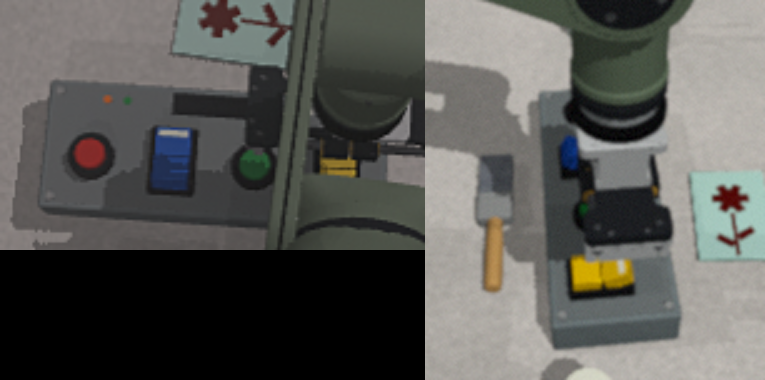

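The top crop shows the blue rocker at (173,160) with its white-barred half now level. The fingers are above the yellow raised half. I'll let the arm settle, then descend.

apply_moves:
  rows: [1,0,0,0,0,0,0,1,0,0,0,0,0,0]

```text
time_s: 5.05
eef_pos: [0.5514, -0.023, 0.1052]
ee_rot: [0.202, 3.134, -0.0]
force: [0.4, -0.0, 0.3]
gripper_width: -0.0
grasp_force: 0.0
```

apply_moves:
  rows: [1,0,0,0.012,0,0,0,1,0,0,0.009,0,0,0,1,0,0,0.004,0,0,0,1,0,0,0.003,0,0,0,1,0,0,0.003,0,0,0,1,0,0,0.003,0,0,0,1,0,0,0.001,0,0,0,1,0,0,0,0,0,0,1,0,0,0,0,0,0]

```text
time_s: 6.18
eef_pos: [0.5517, -0.0236, 0.0716]
ee_rot: [0.203, 3.133, -0.001]
force: [-1.1, -0.4, 12.0]
gripper_width: 0.0003
grasp_force: 6.0
```

apply_moves:
  rows: [1,0,0,-0.03,0,0,0,1,0,0,-0.03,0,0,0,1,0.01,0.04,0,0,0,0,1,0.009,0.039,0,0,0,0,1,0,0,0,0,0,0,1,0,0,0.03,0,0,0,1,0,0,0,0,0,0,1,0,0,0,0,0,0]

```text
time_s: 7.18
eef_pos: [0.5421, 0.0566, 0.0995]
ee_rot: [-0.205, -3.134, 0.001]
force: [0.5, 0.1, 0.1]
gripper_width: 0.0006
grasp_force: 0.0
```

```bash
python3 - <<'E'
from rig import *
import cv2,numpy as np
s=read_state(); print(s["eef_pos"],s["force"])
a=grab_frame("top")["img"][140:240,150:320,::-1];b=grab_frame("side")["img"][100:290,150:320,::-1]
a=cv2.resize(a,(425,250));b=cv2.resize(b,(340,380),interpolation=2)
c=np.zeros((380,765,3),np.uint8);c[:250,:425]=a;c[:,425:]=b;cv2.imwrite("pics/f.png",c)
E
```

```text
[0.54214748 0.05659842 0.09950755] [0.54819507 0.07230921 0.11872208]
```

View pics/f.png

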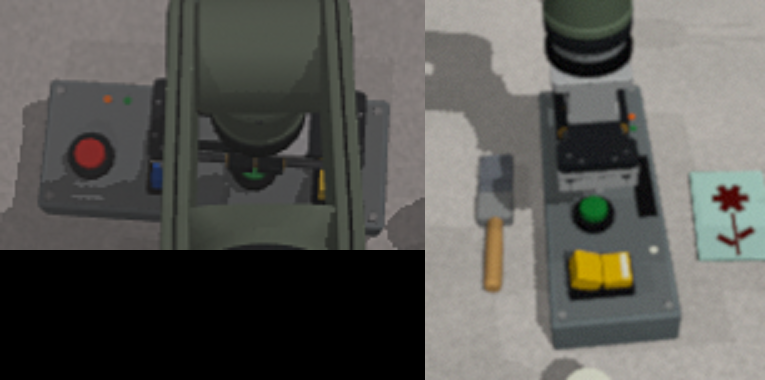

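The side crop shows the yellow rocker tipped on, with its barred half level at (615,268). The fingers are above the green button at (594,208). Pressing and holding.

apply_moves:
  rows: [1,0,0,0.012,0,0,0,1,0,0,0.01,0,0,0,1,0,0,0.004,0,0,0,1,0,0,0.003,0,0,0,1,0,0,0.003,0,0,0,1,0,0,0.002,0,0,0,1,0,0,0.001,0,0,0,1,0,0,0,0,0,0]

```text
time_s: 8.28
eef_pos: [0.5419, 0.0574, 0.0662]
ee_rot: [-0.203, -3.134, 0.0]
force: [-5.9, -0.7, 12.3]
gripper_width: 0.0007
grasp_force: 6.1
```

Fully down at 66.2 mm with 12 N. I'll hold, then release.

apply_moves:
  rows: [1,0,0,0,0,0,0,1,0,0,0,0,0,0,1,0,0,0,0,0,0,1,0,0,0,0,0,0,1,0,0,0,0,0,0,1,0,0,0,0,0,0,1,0,0,0,0,0,0,1,0,0,0,0,0,0,1,0,0,0,0,0,0]

```text
time_s: 9.4
eef_pos: [0.5419, 0.0574, 0.0661]
ee_rot: [-0.203, -3.134, 0.0]
force: [-7.0, 0.4, 11.9]
gripper_width: 0.0008
grasp_force: 6.0
```

apply_moves:
  rows: [1,0,0,-0.02,0,0,0,1,0,0,-0.04,0,0,0,1,0,0,-0.05,0,0,0,1,0,0,-0.05,0,0,0,1,0.05,0,0,0,0,0,1,0.05,0,0,0,0,0,1,0.05,0,0,0,0,0,1,0,0,0,0,0,0,1,0,0,0,0,0,0]

```text
time_s: 10.52
eef_pos: [0.3947, 0.0768, 0.2251]
ee_rot: [0.203, 3.132, 0.0]
force: [-0.1, -0.2, 0.3]
gripper_width: 0.0003
grasp_force: 0.0
```

```bash
python3 - <<'E'
from rig import *
import cv2,numpy as np
s=read_state(); print(s["eef_pos"],s["force"])
a=grab_frame("top")["img"][140:240,150:320,::-1];b=grab_frame("side")["img"][100:290,150:320,::-1]
a=cv2.resize(a,(425,250));b=cv2.resize(b,(340,380),interpolation=2)
c=np.zeros((380,765,3),np.uint8);c[:250,:425]=a;c[:,425:]=b;cv2.imwrite("pics/g.png",c)
E
```

```text
[0.39473344 0.0767606  0.22508852] [-0.09357956 -0.21043477  0.26995715]
```

View pics/g.png

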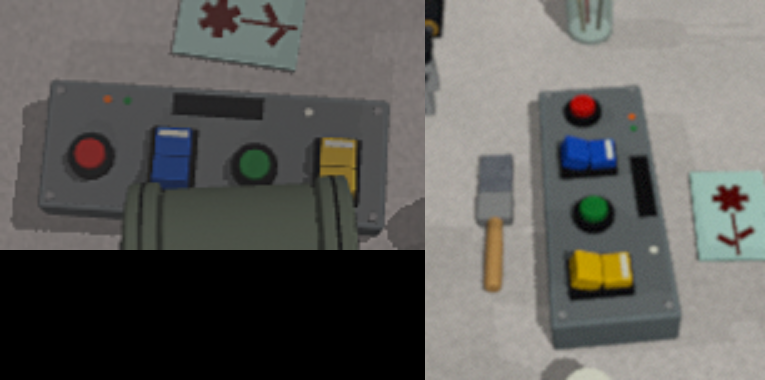

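Both rockers are on (side crop (590,155) and (602,270)), both buttons are up, the loose things haven't moved, and the arm is clear.

```bash
python3 -c "
from rig import *
print(sign_off())"
```

```text
the job is handed in; nothing more can be done
None
```

The job is handed in: I switched on the fan, then the heater, then held start fully down for over a second and released it; the last pictures show both rockers on, both buttons up and nothing shifted, but sign-off gave no verdict.

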